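Latch the yellow key cassette into its rack slot

ROBOT

A 6-joint arm with a two-finger parallel gripper is mounted at the origin on the work surface. World frame = base frame: x ahead of the robot, y to its left, z up, the work surface at z = 0. Lengths are in mm, angles in degrees, forces in N, time in s.
With the tool pointing down it reaches from about 300 to 850 mm from the base axis. Payload 4.2 kg.
Tool frame: the origin (TCP) lies between the finger pads; the fingertips stand 19 mm ahead of it and the grasp point (between the pads) is the TCP (env.tips_ahead is the distance from the TCP to the fingertips, in mm); z points along the fingers, y is the direction in which the jaws open and shut (so a half turn about z gives the same grasp; the last joint's range is limited). The gripper opens to 91 mm and grips with 3 to 60 N. Pads are 32 mm wide; open, the fingers measure 118 mm over their backs; the gripper's body (76 mm by 178 mm) begins 60 mm behind the grasp point.
Start: joints at [-70.187, 18.312, 89.639, -0, 72.044, -1.146], TCP at [205.679, -536.971, 232.976] pointing down, gripper open.
Joint ranges: [-177.97, 177.97], [-48.28, 115.42], [12.27, 149.76], [-77.06, 257.06], [2.81, 150.46], [-146.56, 146.56]. Speed limits (degrees/s): [147.25, 147.25, 180, 180, 180, 180].

INTERFACE

Orientations are given as [roll, pitch, yaw] about the fixed x, y, z axes, in that order (R = Rz(yaw) Ry(pitch) Rx(roll)).
In Python, from workcell import telemetry, viewer, job_done, env gives the robot as it stands. The module is installed in compiled form; this text tells all that it offers.
- The arm moves only by the shell command python3 -m jog 'ROWS' [FORCE]. ROWS is JSON, a list of rows, each a list of 3 entries, a list of its own where there are three numbers: the shift along the tool's x, y, z in cm, then the turn about the tool's z in degrees, then the opening, from 0 (shut) to 1 (fully open). A call has 1 to 10 rows; each row shifts and turns the pose as measured when the row begins, along the tool's axes as they then stand; what a row does not reach is not made up. A row lasts 1/8 s, in which the tool goes at most 62.5 mm and 10.7 degrees, less where a joint would pass 70% of its speed; a pose out of reach is approached as far as the arm can. A call is refused whole if a number of a shift passes 6.25 or a number of a turn 10.7, either way. A call with a gripper value outside its range is refused whole. The fingers move at their own pace and stop on an object; FORCE is the grip in N (left out, the last holds). Time passes only in rows, so rows that do not move let the fingers close. It gives the time, the measured TCP pose, the force and the opening at its end, in the units of the state.
- telemetry.state(): the state, without advancing time (a new reading comes with each control period).
- viewer.grab_frame(name): name is "scene" or "top"; returns a dict with "color" (480x640x3 uint8, red, green, blue), "K" (3x3 intrinsics, pixels), "rvec" (rotation vector, rad) and "tvec" (3), from world to camera coordinates, as OpenCV has them. Camera axes: x right, y down, z forward; pixel columns grow to the right and rows downward; lengths in mm; the calibration is good to about 2 mm. A picture is of the moment at which its call begins. There is no depth.
- job_done(): hands the job in, once; it reports no verdict.
The state is a dict: "time_s": time; "qpos": joint angles; "qvel": joint speeds; "effort": joint torques, N m; "ee_pos": TCP position; "ee_rot": TCP orientation; "force": force on the tool from outside, world axes, zero at the start; "torque": the same for the moment, N m; "gripper_width": finger opening in mm.
Only numpy, scipy, OpenCV 4.12 (cv2) and the standard library are available. Lean on these libraries where they do the work, as an engineer would, in place of code of your own. Each camera call takes 0.05 s, during which the arm holds its last target. There are 200 camera calls.

TASK

On the mailroom bench, put the yellow spare-key cassette upright into the rack slot with the yellow latch: press it straight down past the spring latch until it is fully home and the latch has snapped back over it, then let go. Leave the green cassette standing where it is.

Things in the scene. Friction and masses are not known exactly. Their poses are not given: they have to be found in the camera images.
- cassette_yellow: Yellow key cassette, 0.25 kg, upright on the bench: box 90 (x) x 44 (y) x 70 (z) mm, with a grip fin centred on top, 40 (x) x 16 (y) mm, top at z = 101 mm; take the fin across y. Origin: centre of the underside, z up. Home in the slot: its x along the slot's x (either way round), centred on the slot's origin, underside at slot z = 8 mm. Bring it over the slot with its underside above slot z = 125.
- slot_yellow: Fixed steel slot with yellow plates and latch, open on top; blue (full) and green slots beside it, 120 mm apart in y, in any order. Origin: centre of underside, 10 mm above bench; z up, x towards the latch. Floor z = 8 mm. Cavity 94 (x) x 49 (y) mm. Side walls (y) flare 10 mm outwards, end at z = 64. Wall at -x flares 8 mm, ends at z = 118. Latch at the +x end, 24 mm wide, top z = 125.
- latch_yellow (a joint): Yellow spring latch, m: 0 shut, opens along slot +x, max 0.014. Shut, its nose reaches in to x = 37 mm, flat underneath at z = 83, sloping out to x = 49 at z = 111 (slot frame). The cassette pressed down on the slope opens it 6 to 10 mm (spring 2 to 4 N; 5 to 18 N downwards, more than its weight); it snaps to 0 over the box top (z = 78) when the cassette is within 5 mm of the floor.
- cassette_green: A green cassette of the same shape and size standing on the bench near the yellow one, a bystander. Origin at the centre of its underside, axes as the yellow one.
Not all that is in view belongs to the job. Several things have the shape of the cassette_yellow; the one meant has the colours described above.

How it is judged:
By the outcome, as a careful person would: the job done as asked, in the order asked, and still so for the second after the job is handed in, with the robot touching nothing.
It also fails if it takes over 40 s, if anything falls off the work surface, if the arm or the gripper's body presses on something with over 40 N, if the wrist force passes 120 N, or if a joint passes its speed limit or range.

## Working session

There is one attempt and no reset: what is moved stays moved. The work goes in short steps, Python scripts to look and compute and a shell command to move; the robot and the scene stay as the last step left them, time stands still between calls to the robot, and variables do not carry over. Pictures are saved under pics/ and viewed, about 8 in all and at most 12, crops included, and the job is handed in when it is done.

```bash
mkdir -p pics
python3 - <<'E'
from workcell import telemetry, viewer, env
import cv2,json
for n in("scene","top"):
    f=viewer.grab_frame(n); cv2.imwrite(f"pics/{n}0.png",f["color"][:,:,::-1]); print(n,f["K"],f["rvec"],f["tvec"])
s=telemetry.state();print(s["ee_pos"],s["ee_rot"],s["force"],s["time_s"],s["gripper_width"])
E
```

```text
scene [[617.8067193    0.         330.95333569]
 [  0.         617.8067193  238.02165818]
 [  0.           0.           1.        ]] [ 1.09433412  2.18812478 -1.20854391] [ 410.69765293 -172.95721708 1677.33812803]
top [[510.7633198    0.         329.64111702]
 [  0.         510.7633198  232.43707975]
 [  0.           0.           1.        ]] [ 2.03785357 -2.17767608  0.23758685] [-46.82259418 547.85610056 987.41468938]
[ 205.5387032 -536.56404    232.2235397] [-1.79910649e+02 -1.04500859e-04  2.09609711e+01] [ 0.67102526  0.38639265 -0.70079112] 0.1 91.11804606765098
```

View pics/scene0.png

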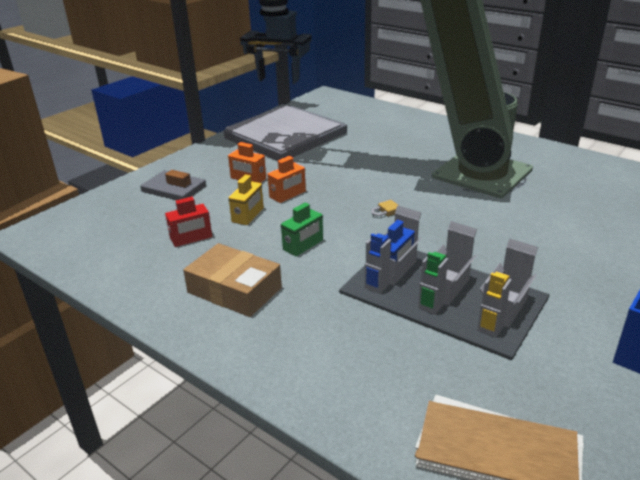

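View pics/top0.png

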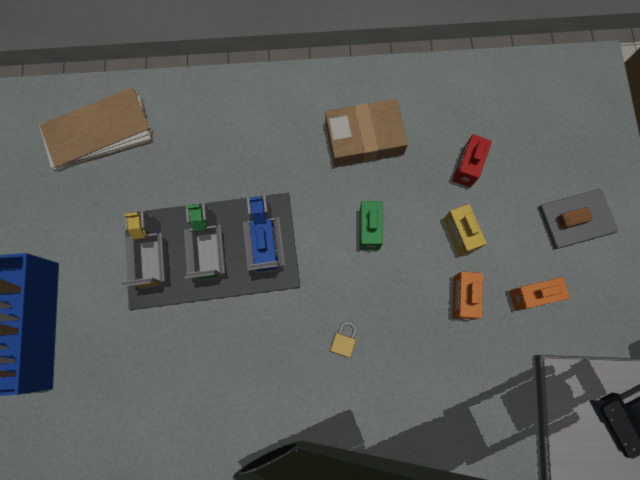

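Top view: the yellow cassette is at (466,229). Lookalikes are orange (468,295) and (540,293), red (472,160), green (371,225), plus a brass padlock at (343,343). The yellow slot is the leftmost, with its latch at (135,225) and cavity at (145,262). I'll check both in one enlarged crop.

Run:
```python
import cv2,numpy as np
im=cv2.imread("pics/top0.png")
a=cv2.resize(im[195:265,432:502],(395,395),interpolation=cv2.INTER_CUBIC)
b=cv2.resize(im[205:295,110:200],(395,395),interpolation=cv2.INTER_CUBIC)
s=cv2.imread("pics/scene0.png")
c=cv2.resize(s[235:335,470:550],(160,200));c=cv2.resize(c,(160,200))
cv2.imwrite("pics/crop1.png",np.hstack([a,b]))
```

```text
(no output)
```

View pics/crop1.png

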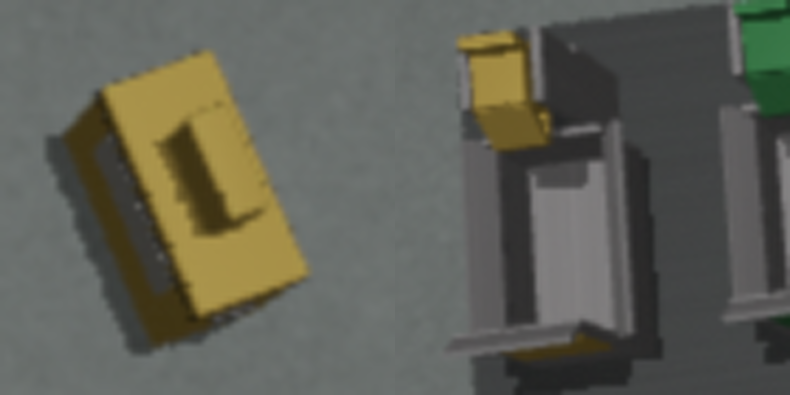

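The left crop is the plain yellow cassette, its box-top corners near crop (103,92),(210,50),(310,272),(197,320). The right crop is the slot with the yellow latch at crop (505,90); the nose edge is near (500,150)-(550,145), and the -x wall top edge near (447,347)-(575,330). I'll fit models to these and overlay them.

```bash
cat > h.py <<'E'
import cv2,numpy as np
from scipy.optimize import least_squares
from workcell import telemetry, viewer
def pose(P,x,y,yaw,z0):
    c,s=np.cos(yaw),np.sin(yaw);P=np.asarray(P,float)
    return np.c_[x+c*P[:,0]-s*P[:,1],y+s*P[:,0]+c*P[:,1],P[:,2]+z0]
def proj(f,W): return cv2.projectPoints(np.asarray(W,float),np.array(f["rvec"]),np.array(f["tvec"]),np.array(f["K"]),None)[0][:,0]
def back(f,uv,z):
    R=cv2.Rodrigues(np.array(f["rvec"]))[0];K=np.array(f["K"]);d=R.T@np.linalg.solve(K,[uv[0],uv[1],1]);C=-R.T@np.array(f["tvec"]).ravel()
    return C+d*(z-C[2])/d[2]
def fit(obs,g,z0):  # obs: list of (frame,P,uv)
    r=lambda p:np.concatenate([(proj(f,pose(P,p[0],p[1],p[2],z0))-uv).ravel() for f,P,uv in obs])
    s=least_squares(r,g,x_scale=[1,1,.01]);return s.x,np.abs(r(s.x)).max()
def rect(x0,x1,y,z):return [[x0,-y,z],[x1,-y,z],[x1,y,z],[x0,y,z]]
CAS=[rect(-45,45,22,0),rect(-45,45,22,70),rect(-20,20,8,101)]
SLOT=[rect(-47,47,24.5,8),rect(-47,47,34.5,64),[[-55,-24.5,118],[-55,24.5,118],[-47,24.5,64],[-47,-24.5,64]],[[37,-12,83],[37,12,83],[49,12,111],[49,-12,111]],[[49,-12,125],[49,12,125]]]
def draw(im,f,polys,p,z0,col,sc):
    for P in polys: cv2.polylines(im,[np.round((proj(f,pose(P,*p,z0))+.5)*sc).astype(int)],True,col,1,cv2.LINE_AA)
E
python3 - <<'E'
from h import *
t=viewer.grab_frame("top");sc=viewer.grab_frame("scene")
A=np.array([[103,92],[210,50],[310,272],[197,320]])/5.643+[431.5,194.5]
W=np.array([back(t,u,70)for u in A]);print(W.round(1))
g=W.mean(0);d=W[2]-W[1];yaw=np.arctan2(d[1],d[0])
e=W[0]-W[1]  # sides
# order corners by model: along d =+x
L=np.array([np.cos(yaw),np.sin(yaw)]);Wc=(W-g)[:,:2]
P=np.array([[np.sign(w@L)*45,np.sign(w@[-L[1],L[0]])*22,70] for w in Wc])
c,er=fit([(t,P,A)],[g[0],g[1],yaw],0);print("cas",c.round(2),np.degrees(c[2]),er)
B=np.array([[500,150],[550,145],[540,103],[475,108]])/4.389
B=(np.array([[500,150],[550,145]])-[395,0])/4.389+[109.5,204.5]
n=np.array([back(t,u,93) for u in B]).mean(0)
w2=(np.array([[447,347],[575,330],[610,335]])-[395,0])/4.389+[109.5,204.5]
print("nose",n,"wall",[back(t,u,128).round(1) for u in w2])
E
```

```text
[[ 570.3 -331.5   70. ]
 [ 583.5 -372.2   70. ]
 [ 499.1 -397.7   70. ]
 [ 484.4 -355.1   70. ]]
cas [ 534.34 -364.12   -2.85] -163.4894389933826 0.7884639588765765
nose [549.81117711 294.65709965  93.        ] wall [array([456.5, 313.8, 128. ]), array([460.2, 259.3, 128. ]), array([457. , 244.4, 128. ])]
```

Run:
```python
from h import *
t=viewer.grab_frame("top");s=viewer.grab_frame("scene")
S=[513.2,290.6,np.radians(4.3)];C=[534.3,-364.1,np.radians(16.5)]
out=[]
for f,r in((t,(432,195)),(t,(110,205)),(s,(215,165)),(s,(465,235))):
    w,h=(70,70) if r[0] in(432,215) else (90,90)
    if f is s and r[0]==465: h=w=105
    k=4
    big=cv2.resize(np.ascontiguousarray(f["color"][:,:,::-1]),None,fx=k,fy=k,interpolation=cv2.INTER_CUBIC)
    draw(big,f,CAS,C,0,(255,0,0),k);draw(big,f,SLOT,S,10,(255,0,255),k)
    out.append(cv2.resize(big[r[1]*k:(r[1]+h)*k,r[0]*k:(r[0]+w)*k],(395,295*1+100))if 0 else cv2.resize(big[r[1]*k:(r[1]+h)*k,r[0]*k:(r[0]+w)*k],(300,300)))
cv2.imwrite("pics/ov.png",np.vstack([np.hstack(out[:2]),np.hstack(out[2:])]))
```

```text
(no output)
```

View pics/ov.png

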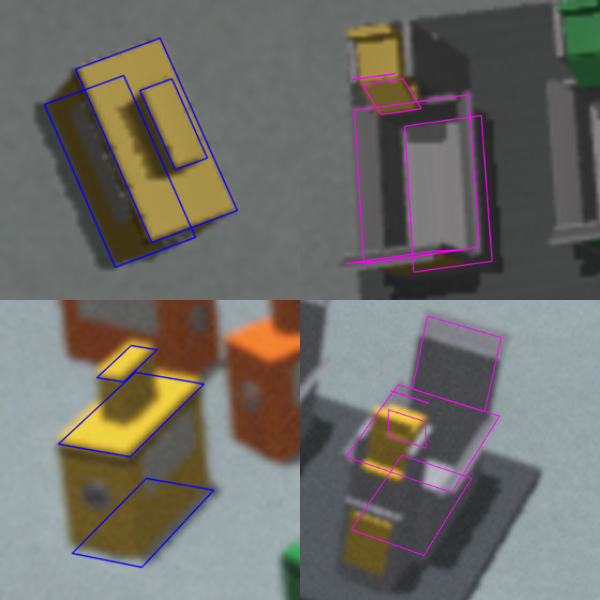

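The overlay matches the top view within about 1.5 mm for both objects. The cassette is at (534.3,-364.1), yaw 16.5°; the slot is at (513.2,290.6), yaw 4.3°. Moving above the cassette.

```bash
python3 -m jog '[[[0,0,0],4.5,1],[[5.8,-1.15,0],0,1],[[5.8,-1.15,0],0,1],[[5.8,-1.15,0],0,1],[[5.8,-1.15,0],0,1],[[5.8,-1.15,0],0,1],[[5.8,-1.15,0],0,1],[[0,0,0],0,1],[[0,0,0],0,1]]' 25
cat >> h.py <<'E'
def to(x,y,z,yaw):
    s=telemetry.state();p=np.array(s["ee_pos"]);r=s["ee_rot"]
    from scipy.spatial.transform import Rotation as Ro
    d=Ro.from_euler("xyz",r,degrees=True).as_matrix().T@(np.array([x,y,z])-p)/10
    print("t",round(s["time_s"],2),"pos",p.round(1),"rot",np.round(r,2),"w",round(s["gripper_width"],1),"F",np.round(s["force"],1),"need cm",d.round(2),"turn",round(((r[2]-yaw+90)%180)-90,2))
E
python3 -c "
from h import *
to(534.3,-364.1,92,16.5)"
```

```text
time_s: 1.42
ee_pos: [529.2, -369.8, 231.1]
ee_rot: [180.0, 0.1, 16.1]
force: [-0.6, 0.4, -1.3]
gripper_width: 91.1
t 1.43 pos [ 529.2 -369.8  231.1] rot [1.7997e+02 7.0000e-02 1.6110e+01] w 91.1 F [-0.6  0.4 -1.3] need cm [ 0.67 -0.42 13.91] turn -0.39
```

```bash
python3 -m jog '[[[0.67,-0.42,3],-0.4,1],[[0,0,3.5],0,1],[[0,0,3],0,1],[[0,0,0],0,1],[[0,0,0],0,1]]' 25 >/dev/null
python3 -c "
from h import *
to(534.3,-364.1,92,16.5)
f=viewer.grab_frame('scene');cv2.imwrite('pics/pre.png',cv2.resize(f['color'][60:260,140:360,::-1],(770,700))[:600])
f=viewer.grab_frame('top')
a=cv2.resize(f['color'][160:300,390:550,::-1],(640,560));cv2.imwrite('pics/pre_top.png',a)"
```

```text
t 2.05 pos [ 529.4 -369.4  136.9] rot [1.7975e+02 1.0000e-02 1.6030e+01] w 91.2 F [ 0.4 -0.1  0.5] need cm [ 0.62 -0.39  4.49] turn -0.47
```

View pics/pre.png

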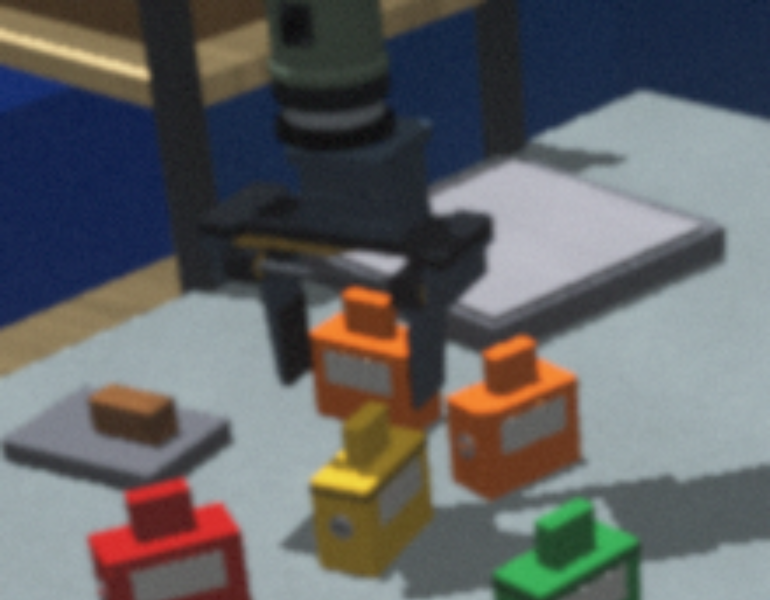

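Fingers straddle the yellow fin (around (365,430)) but hang a little behind it, as the telemetry says. The lateral correction wasn't made, so I'll repeat it alone.

```bash
python3 -m jog '[[[0.6,-0.4,0],-0.5,1],[[0,0,0],0,1]]' 25 >/dev/null
python3 -c "
from h import *
to(534.3,-364.1,92,16.5)"
```

```text
t 2.4 pos [ 535.3 -363.9  139.1] rot [ 1.7958e+02 -1.4000e-01  1.6580e+01] w 90.8 F [ 0.2 -0.2  0.1] need cm [-0.12 -0.04  4.71] turn 0.08
```

```bash
python3 -m jog '[[[0,0,2.4],0,1],[[0,0,2.2],0,1],[[0,0,0],0,1]]' 25 >/dev/null
python3 -c "
from h import *
to(534.3,-364.1,92,16.5)"
```

```text
t 2.77 pos [ 537.1 -364.2   94.2] rot [179.38  -0.28  16.66] w 91.2 F [-0.9 -0.1  0.2] need cm [-0.27 -0.09  0.22] turn 0.16
```

```bash
python3 -m jog '[[[-0.25,-0.1,0.1],0,1],[[0,0,0],0,0],[[0,0,0],0,0],[[0,0,0],0,0],[[0,0,0],0,0],[[0,0,0],0,0],[[0,0,0],0,0]]' 30 >/dev/null
python3 -c "
from h import *
to(534.3,-364.1,92,16.5)"
```

```text
t 3.65 pos [ 535.9 -365.    96.8] rot [179.11  -0.49  16.69] w 33.8 F [-0.4 -0.5  0. ] need cm [-0.14 -0.14  0.48] turn 0.19
```

```bash
python3 -m jog '[[[0,0,0.3],0,0],[[0,0,0.15],0,0],[[0,0,0],0,0],[[0,0,0],0,0]]' 30 >/dev/null
python3 -c "
from h import *
to(534.3,-364.1,92,16.5)"
```

```text
t 4.15 pos [ 535.8 -364.5   92.3] rot [179.19  -0.48  16.66] w 15.9 F [-0.4  1.   1.4] need cm [-0.13 -0.08  0.03] turn 0.16
```

```bash
python3 -m jog '[[[0,0,-3],0,0],[[0,0,-5],0,0],[[0,0,-5],0,0],[[0,0,-3.5],0,0],[[0,0,0],0,0]]' 30 >/dev/null
python3 -c "
from h import *
to(514.5,290.7,255,4.3)
f=viewer.grab_frame('scene');cv2.imwrite('pics/lift.png',cv2.resize(f['color'][30:250,140:360,::-1],(600,600)))"
```

```text
t 4.78 pos [ 532.7 -362.5  256.3] rot [ 1.7949e+02 -1.4000e-01  1.6690e+01] w 16.1 F [-0.   0.2 -3.7] need cm [ 17.01 -63.1   -0.39] turn 12.39
```

View pics/lift.png

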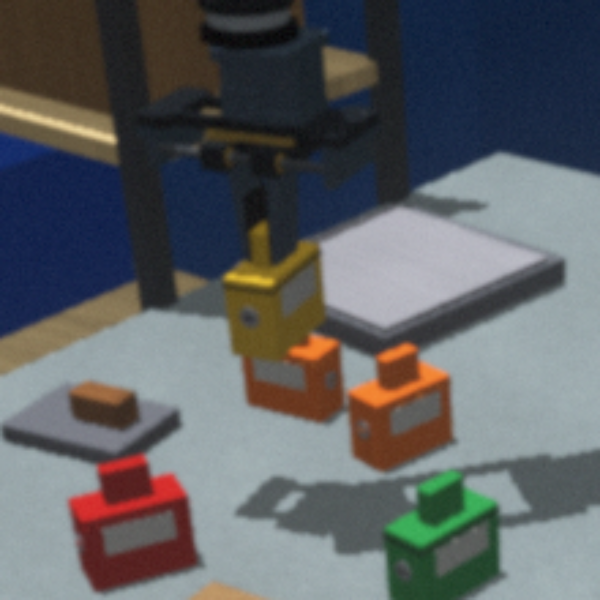

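The yellow cassette hangs level in the fingers at about (270,300). Now traversing.

```bash
python3 -m jog '[[[0,-2,0],6,0],[[0.2,-5,0],6.4,0],[[0.25,-5.5,0],0,0],[[0.25,-5.5,0],0,0],[[0.25,-5.5,0],0,0],[[0.25,-5.5,0],0,0],[[0.25,-5.5,0],0,0],[[0.25,-5.5,0],0,0],[[0.25,-5.5,0],0,0],[[0.25,-5.5,0],0,0]]' 30 >/dev/null
python3 -c "
from h import *
to(514.5,290.7,255,4.3)"
```

```text
t 6.08 pos [497.4 159.9 224. ] rot [-179.72    2.57    3.41] w 15.9 F [ 0.6  0.1 -2.5] need cm [  2.34 -12.97  -3.14] turn -0.89
```

```bash
python3 -m jog '[[[0,0,-3.2],0,0],[[0,0,0],0,0]]' 30 >/dev/null
python3 -c "
from h import *
to(514.5,290.7,255,4.3)"
```

```text
t 6.33 pos [496.1 163.4 250.2] rot [-179.81    3.16    3.79] w 15.9 F [ 0.9  0.6 -3.1] need cm [  2.65 -12.58  -0.58] turn -0.51
```

```bash
python3 -m jog '[[[0.3,-1.6,-0.1],-0.5,0],[[0.3,-1.6,-0.1],0,0],[[0.3,-1.6,-0.1],0,0],[[0.3,-1.6,-0.1],0,0],[[0.3,-1.6,-0.1],0,0],[[0.3,-1.6,-0.1],0,0],[[0.3,-1.6,-0.1],0,0],[[0.3,-1.2,0],0,0]]' 30 >/dev/null
python3 -c "
from h import *
to(514.5,290.7,255,4.3)"
python3 -m jog '[[[0,0,0],0,0],[[0,0,0],0,0],[[0,0,0],0,0],[[0,0,0],0,0],[[0,0,0],0,0],[[0,0,0],0,0]]' 30
python3 -c "
from h import *
to(514.5,290.7,255,4.3)"
```

```text
t 7.33 pos [510.6 295.5 250.4] rot [-179.88    3.68    4.14] w 15.7 F [-0.3 -0.6 -2.8] need cm [ 0.33  0.51 -0.48] turn -0.16
time_s: 8.07
ee_pos: [510.6, 294.6, 250.4]
ee_rot: [-180.0, 3.7, 4.1]
force: [0.0, 0.2, -1.7]
gripper_width: 15.4
t 8.07 pos [510.6 294.6 250.4] rot [-179.97    3.7     4.1 ] w 15.4 F [ 0.   0.2 -1.7] need cm [ 0.34  0.42 -0.49] turn -0.2
```

The tool has pitched by 3.7°, which is too much for a 94 mm cavity. I'll probe which motions change the tilt while staying high above the slot.

```bash
p(){ grep -E 'pos|rot'|tr '\n' ' ';echo; }
python3 -m jog '[[[0,0,-5],0,0],[[0,0,0],0,0]]' 30|p
python3 -m jog '[[[0,0,-2],0,0],[[0,0,-2],0,0],[[0,0,0],0,0]]' 30|p
python3 -m jog '[[[-5,0,0],0,0],[[0,0,0],0,0]]' 30|p
python3 -m jog '[[[5,0,0],0,0],[[0,0,0],0,0]]' 30|p
python3 -m jog '[[[0,5,0],0,0],[[0,0,0],0,0]]' 30|p
python3 -m jog '[[[0,-5,0],0,0],[[0,0,0],0,0]]' 30|p
python3 -m jog '[[[0,0,0],10,0],[[0,0,0],0,0]]' 30|p
python3 -m jog '[[[0,0,0],-10,0],[[0,0,0],0,0]]' 30|p
```

```text
ee_pos: [513.6, 294.5, 301.0] ee_rot: [-180.0, 3.8, 4.1] 
ee_pos: [515.4, 294.1, 339.1] ee_rot: [179.9, 4.0, 4.1] 
ee_pos: [463.6, 289.9, 338.6] ee_rot: [179.7, 4.4, 4.0] 
ee_pos: [513.6, 293.2, 331.9] ee_rot: [179.6, 4.5, 4.1] 
ee_pos: [517.3, 242.3, 329.1] ee_rot: [179.5, 4.8, 4.1] 
ee_pos: [513.3, 293.0, 327.0] ee_rot: [179.6, 4.9, 4.0] 
ee_pos: [512.6, 293.4, 325.6] ee_rot: [178.6, 4.9, -6.2] 
ee_pos: [512.3, 293.0, 325.0] ee_rot: [179.5, 5.1, 4.3]
```

Tilt and z drift together row by row under load: positive while carrying, and slightly negative when unloaded. Plan: set the cassette down on free bench near the rack, let the unloaded tool recover, re-grasp it flat, then make a short carry.

Run:
```python
from h import *
t=viewer.grab_frame("top")
for u in((200,350),(230,360),(180,345),(128,308),(298,288),(343,343),(230,130)): print(u,back(t,u,0).round(0))
to(385,240,96,4.3)
cv2.imwrite('pics/top1.png',t['color'][:,:,::-1])
```

```text
(200, 350) [326. 200.   0.]
(230, 360) [302. 138.   0.]
(180, 345) [339. 241.   0.]
(128, 308) [423. 350.   0.]
(298, 288) [441.  -9.   0.]
(343, 343) [321. -96.   0.]
(230, 130) [810. 126.   0.]
t 10.25 pos [512.3 293.  325. ] rot [179.47   5.1    4.28] w 15.7 F [ 0.8  0.6 -2.7] need cm [-11.     4.11  24.01] turn -0.02
```

View pics/top1.png

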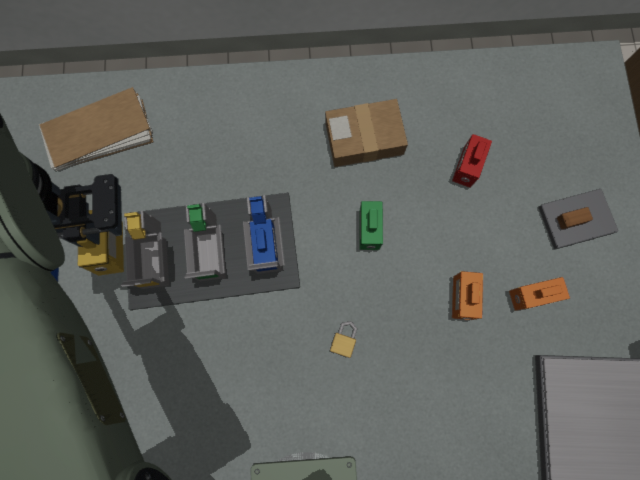

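Nothing else has moved; the cassette hangs above the slot, and the bench in front of the rack (around pixel (190,345)) is free. Setting it down at about (350,230).

```bash
python3 -m jog '[[[-5.4,2,0],0,0],[[-5.4,2,0],0,0],[[-5,2,0],0,0],[[0,0,5],0,0],[[0,0,5],0,0],[[0,0,5],0,0],[[0,0,3],0,0],[[0,0,0],0,0]]' 30 >/dev/null
python3 -c "
from h import *
to(350,230,96,4.3)"
```

```text
t 11.25 pos [340.2 216.3 157.2] rot [179.6    4.66   3.6 ] w 15.9 F [-0.1  0.7 -2.8] need cm [ 1.55 -1.35  6.  ] turn -0.7
```

```bash
p(){ grep -E 'pos|rot|force'|tr '\n' ' ';echo; }
python3 -m jog '[[[0,0,3],0,0],[[0,0,2.2],0,0],[[0,0,0.2],0,0]]' 30|p
python3 -m jog '[[[0,0,0.5],0,0]]' 30|p
python3 -m jog '[[[0,0,0.4],0,0]]' 30|p
python3 -m jog '[[[0,0,0.4],0,0]]' 30|p
```

```text
ee_pos: [340.2, 217.9, 106.8] ee_rot: [179.9, 4.1, 3.5] force: [0.2, -0.8, -2.4] 
ee_pos: [341.4, 218.6, 103.2] ee_rot: [180.0, 3.9, 3.5] force: [0.1, -0.5, -1.8] 
ee_pos: [342.0, 219.1, 100.1] ee_rot: [-180.0, 3.8, 3.4] force: [-0.7, -0.8, -2.5] 
ee_pos: [342.2, 219.3, 96.5] ee_rot: [-179.9, 3.7, 3.4] force: [-0.1, 0.0, -2.9]
```

```bash
p(){ grep -E 'pos|rot|force|wid'|tr '\n' ' ';echo; }
python3 -m jog '[[[0,0,0.4],0,0]]' 30|p
python3 -m jog '[[[0,0,0.4],0,0]]' 30|p
python3 -m jog '[[[0,0,0.4],0,0]]' 30|p
```

```text
ee_pos: [341.5, 219.5, 93.7] ee_rot: [-179.9, 3.8, 3.4] force: [-10.1, -2.5, 29.9] gripper_width: 15.4 
ee_pos: [339.8, 219.5, 92.1] ee_rot: [-179.9, 4.0, 3.4] force: [-11.0, -2.4, 31.8] gripper_width: 16.0 
ee_pos: [338.5, 219.3, 90.8] ee_rot: [-179.9, 4.1, 3.4] force: [-7.7, -5.7, 40.0] gripper_width: 15.7
```

```bash
p(){ grep -E 'pos|rot|force|wid'|tr '\n' ' ';echo; }
python3 -m jog '[[[0,0,-0.2],0,0.4],[[0,0,-0.1],0,0.4],[[0,0,0],0,0.4]]' 30|p
python3 -m jog '[[[0,0,-5],0,0.4],[[0,0,-5],0,0.5],[[0,0,0],0,0.5]]' 30|p
python3 -m jog '[[[0,0,0],0,0.5],[[0,0,0],0,0.5],[[0,0,0],0,0.5],[[0,0,0],0,0.5]]' 30|p
```

```text
ee_pos: [339.6, 220.0, 95.1] ee_rot: [-179.8, 3.9, 3.4] force: [-0.4, -0.2, -0.4] gripper_width: 36.6 
ee_pos: [346.6, 219.9, 196.3] ee_rot: [-179.9, 4.1, 3.4] force: [0.6, -0.7, 0.2] gripper_width: 45.7 
ee_pos: [344.5, 218.8, 192.8] ee_rot: [179.9, 4.5, 3.4] force: [-0.4, -0.5, 0.4] gripper_width: 45.8
```

The drift depends on the arm's posture, not the load. Pitch is about the jaw axis, so only the change between re-grasp and insertion matters. I'll check where the cassette stands now.

Run:
```python
from h import *
t=viewer.grab_frame("top");s=viewer.grab_frame("scene")
C=[338.5,219.5,np.radians(3.5)]
o=[]
for f in(t,s):
    c=proj(f,[[338,219,50]])[0].astype(int);r=(max(c[0]-48,0),max(c[1]-48,0));print(r)
    b=np.ascontiguousarray(f["color"][r[1]:r[1]+96,r[0]:r[0]+96,::-1]);o.append(cv2.resize(b,(400,400),interpolation=cv2.INTER_CUBIC))
cv2.imwrite("pics/rest.png",np.hstack(o));cv2.imwrite("pics/t2.png",t["color"][:,:,::-1]);cv2.imwrite("pics/s2.png",s["color"][:,:,::-1])
```

```text
(np.int64(135), np.int64(296))
(np.int64(460), np.int64(191))
```

View pics/rest.png

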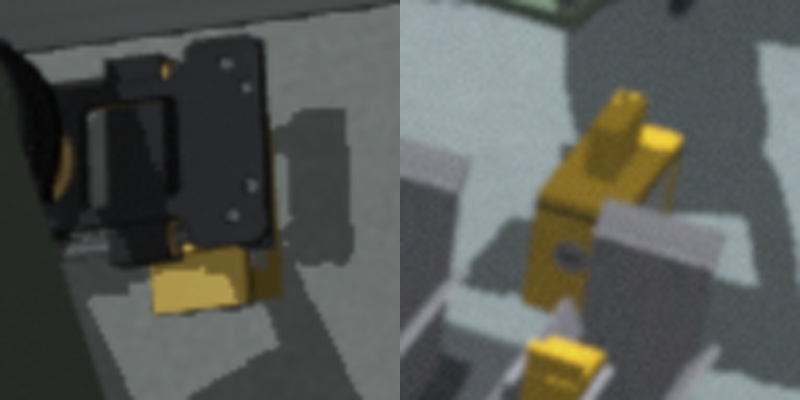

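It stands upright. In the top crop its box-top -x edge runs (152,314)-(250,305). From that I'll compute its pose.

Run:
```python
from h import *
t=viewer.grab_frame("top")
u=np.array([[152,314],[250,305]])/4.167+[134.5,295.5]
W=np.array([back(t,x,70) for x in u]);d=W[0]-W[1];yaw=np.arctan2(-d[0],d[1]);m=W.mean(0)
print(W.round(1),np.hypot(*d[:2]),np.degrees(yaw),m[:2]+45*np.array([np.cos(yaw),np.sin(yaw)]))
to(340,219,96,3.5)
```

```text
[[290.4 238.4  70. ]
 [291.5 193.4  70. ]] 45.02228295777648 1.3088514909752489 [335.95213704 216.94865107]
t 13.78 pos [344.8 219.  193.1] rot [179.92   4.41   3.36] w 45.4 F [-0.3 -0.1  0.3] need cm [ 0.27 -0.05  9.72] turn -0.14
```

```bash
python3 -m jog '[[[0,0,4],0,0.5],[[0,0,4],0,0.5]]' 30 >/dev/null
python3 -c "
from h import *
to(337,219,94,3.4)"
```

```text
t 14.03 pos [341.6 220.2 114.3] rot [-179.83    3.9     3.37] w 45.6 F [ 0.2  0.6 -0.7] need cm [-0.33  0.1   2.05] turn -0.03
```

```bash
python3 -m jog '[[[-0.3,0.1,1.2],0,0.4],[[-0.1,0,0.8],0,0],[[0,0,0],0,0],[[0,0,0],0,0],[[0,0,0],0,0],[[0,0,0],0,0]]' 40 >/dev/null
python3 -c "
from h import *
to(337,219,94,3.4)"
```

```text
t 14.78 pos [335.5 218.5  92.7] rot [-179.91    4.05    3.38] w 16.0 F [-0.4 -0.1 -2.1] need cm [ 0.14 -0.04 -0.14] turn -0.02
```

```bash
python3 -m jog '[[[0,0,-5.5],0,0],[[0,0,-6],0,0],[[0,0,-6],0,0],[[0.5,-0.5,0],-0.9,0]]' 40 >/dev/null
python3 -c "
from h import *
to(513,290.6,255,4.3)"
```

```text
t 15.28 pos [352.7 224.  272.2] rot [-179.87    4.07    4.29] w 15.5 F [ 0.8  0.8 -2.5] need cm [16.57 -5.45  0.55] turn -0.01
```

```bash
python3 -m jog '[[[4.1,-1.4,-0.2],0,0],[[4.1,-1.4,-0.2],0,0],[[4.1,-1.4,-0.2],0,0],[[4,-1.3,-0.2],0,0]]' 40 >/dev/null
python3 -c "
from h import *
to(513,290.6,255,4.3)"
```

```text
t 15.78 pos [511.3 291.5 264. ] rot [179.98   4.47   4.4 ] w 15.6 F [-1.1 -0.1 -1.8] need cm [0.23 0.11 0.89] turn 0.1
```

Run:
```python
from h import *
t=viewer.grab_frame("top");s=viewer.grab_frame("scene")
to(513,290.6,255,4.3)
p=telemetry.state()["ee_pos"]
C=[p[0]+.5,p[1],np.radians(4.3)];S=[513.2,290.6,np.radians(4.3)]
o=[]
for f,r,n in((t,(70,190),100),(s,(440,120),180)):
    k=4;b=cv2.resize(np.ascontiguousarray(f["color"][:,:,::-1]),None,fx=k,fy=k,interpolation=cv2.INTER_CUBIC)
    draw(b,f,CAS,C,p[2]-92.7,(255,0,0),k)
    o.append(cv2.resize(b[r[1]*k:(r[1]+n)*k,r[0]*k:(r[0]+n)*k],(400,400)))
cv2.imwrite("pics/over.png",np.hstack(o))
```

```text
t 15.88 pos [513.5 292.3 262.3] rot [179.98   4.42   4.36] w 15.6 F [-0.6 -0.1 -3. ] need cm [-0.    0.16  0.73] turn 0.06
```

View pics/over.png

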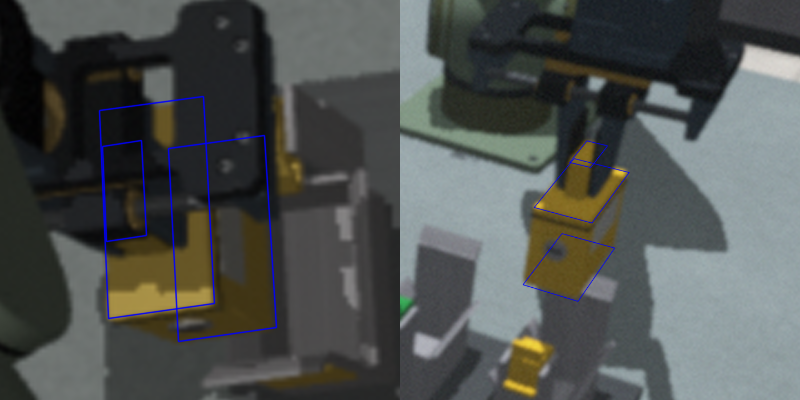

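The overlay fits the held cassette in the top view to about 1 mm (near edge (108,318)-(215,304)). The offset in the scene view is the same one seen before. Descending in steps.

```bash
python3 -m jog '[[[0.2,0.1,1.5],0,0],[[0.15,0.05,1.5],0,0]]' 40 >/dev/null
python3 -c "
from h import *
to(512.7,290.6,205,4.3)"
```

```text
t 16.12 pos [513.4 290.3 228.5] rot [179.89   4.63   4.38] w 15.9 F [-0.6  0.5 -2.9] need cm [ 0.12 -0.04  2.35] turn 0.08
```

```bash
python3 -m jog '[[[0.1,0,1],0,0],[[0.1,0,1],0,0]]' 40 >/dev/null
python3 -c "
from h import *
to(512.7,290.6,190,4.3)"
python3 -m jog '[[[0.05,0,0.8],0,0]]' 40 >/dev/null
python3 -c "
from h import *
to(512.7,290.6,180,4.3)"
```

```text
t 16.38 pos [511.8 289.3 205.8] rot [179.82   4.81   4.38] w 15.7 F [ 1.3 -0.3 -2.4] need cm [ 0.24 -0.13  1.56] turn 0.08
t 16.5 pos [510.7 289.1 197.6] rot [179.82   4.89   4.38] w 15.8 F [-2.4 -0.   1.1] need cm [ 0.36 -0.14  1.73] turn 0.08
```

```bash
python3 -m jog '[[[0.25,-0.12,0.9],0,0]]' 40 >/dev/null
python3 -c "
from h import *
to(512.7,290.6,180,4.3)"
python3 -m jog '[[[0.2,-0.05,0.9],0,0]]' 40 >/dev/null
python3 -c "
from h import *
to(512.7,290.6,170,4.3)"
```

```text
t 16.62 pos [511.7 290.4 188.8] rot [179.84   4.92   4.38] w 15.3 F [-6.1 -1.1 12. ] need cm [ 0.18 -0.01  0.87] turn 0.08
t 16.75 pos [512.  291.1 179.2] rot [179.85   5.02   4.38] w 15.8 F [-2.7 -0.8 -0.9] need cm [0.14 0.05 0.92] turn 0.08
```

```bash
python3 -m jog '[[[0.2,0.05,1],0,0],[[0.1,0,0.8],0,0]]' 40 >/dev/null
python3 -c "
from h import *
to(512.7,290.6,150,4.3)"
python3 -m jog '[[[0.1,0,0.8],0,0]]' 40 >/dev/null
python3 -c "
from h import *
to(512.7,290.6,140,4.3)"
```

```text
t 17.0 pos [512.5 290.5 159.2] rot [179.82   5.18   4.38] w 15.6 F [-3.8 -0.2 -0.8] need cm [ 0.1  -0.01  0.91] turn 0.08
t 17.12 pos [512.6 290.5 150.3] rot [179.81   5.22   4.38] w 15.6 F [-4.1 -0.2  0. ] need cm [ 0.1  -0.01  1.03] turn 0.08
```

```bash
python3 -m jog '[[[0.1,0,0.9],0,0],[[0.1,0,0.9],0,0]]' 40 >/dev/null
python3 -c "
from h import *
to(512.7,290.6,120,4.3)"
python3 -m jog '[[[0.1,0,0.8],0,0]]' 40 >/dev/null
python3 -c "
from h import *
to(512.7,290.6,112,4.3)"
```

```text
t 17.38 pos [513.  290.4 130.9] rot [179.81   5.23   4.38] w 15.6 F [-4.  -0.5  0.5] need cm [ 0.07 -0.03  1.08] turn 0.08
t 17.5 pos [513.2 290.4 122.1] rot [179.8    5.24   4.38] w 15.9 F [-4.   0.  -0.1] need cm [ 0.05 -0.03  1.01] turn 0.08
```

```bash
python3 -m jog '[[[0.05,0,0.6],0,0]]' 40 >/dev/null
python3 -c "
from h import *
to(512.7,290.6,110,4.3)"
python3 -m jog '[[[0.05,0,0.4],0,0]]' 40 >/dev/null
python3 -c "
from h import *
to(512.7,290.6,110,4.3)"
python3 -m jog '[[[0,0,0.2],0,0]]' 40 >/dev/null
python3 -c "
from h import *
to(512.7,290.6,110,4.3)"
```

```text
t 17.62 pos [513.1 290.4 115.4] rot [179.8    5.24   4.38] w 15.8 F [-0.6  0.5 -2.9] need cm [ 0.01 -0.03  0.54] turn 0.08
t 17.75 pos [513.9 290.4 111. ] rot [179.8    5.17   4.38] w 16.0 F [-1.3  0.2 -0.4] need cm [-0.11 -0.03  0.11] turn 0.08
t 17.88 pos [513.8 290.4 110.6] rot [179.82   5.15   4.38] w 15.7 F [-7.3 -2.2 17.2] need cm [-0.1  -0.03  0.07] turn 0.08
```

The latch snapped back (side force went from -4 N to about 0 at z = 115), and the floor is met at z = 110.6, as computed. Releasing.

```bash
python3 -m jog '[[[0,0,-0.1],0,0.45],[[0,0,0],0,0.45],[[0,0,0],0,0.45],[[0,0,0],0,0.45]]' 40 >/dev/null
python3 -c "
from h import *
to(512.7,290.6,110,4.3)"
python3 -m jog '[[[0,0,-2.5],0,0.45],[[0,0,-5],0,0.45],[[0,0,-5.5],0,0.45],[[0,0,-5.5],0,0.45],[[-6,0,0],0,0.45],[[-6,0,0],0,0.45],[[-6,2,0],0,0.45],[[-5,4,0],0,0.45],[[0,5,0],0,0.45],[[0,5,0],0,0.45]]' 40
python3 - <<'E'
from h import *
t=viewer.grab_frame("top");s=viewer.grab_frame("scene")
S=[513.2,290.6,np.radians(4.3)]
o=[]
for f,r,n in((t,(105,205),100),(s,(420,200),150)):
    k=4;b=cv2.resize(np.ascontiguousarray(f["color"][:,:,::-1]),None,fx=k,fy=k,interpolation=cv2.INTER_CUBIC)
    if f is t: draw(b,f,CAS[1:],S,18,(255,0,0),k)
    o.append(cv2.resize(b[r[1]*k:(r[1]+n)*k,r[0]*k:(r[0]+n)*k],(400,400)))
cv2.imwrite("pics/end.png",np.hstack(o))
E
```

```text
t 18.38 pos [517.9 291.4 113.3] rot [179.96   4.58   4.41] w 41.2 F [ 0.9  0.3 -0.1] need cm [-0.49  0.04  0.37] turn 0.11
time_s: 19.62
ee_pos: [315.7, 116.9, 320.8]
ee_rot: [-179.9, 4.2, 4.8]
force: [1.4, -1.0, 0.4]
gripper_width: 41.0
```

View pics/end.png

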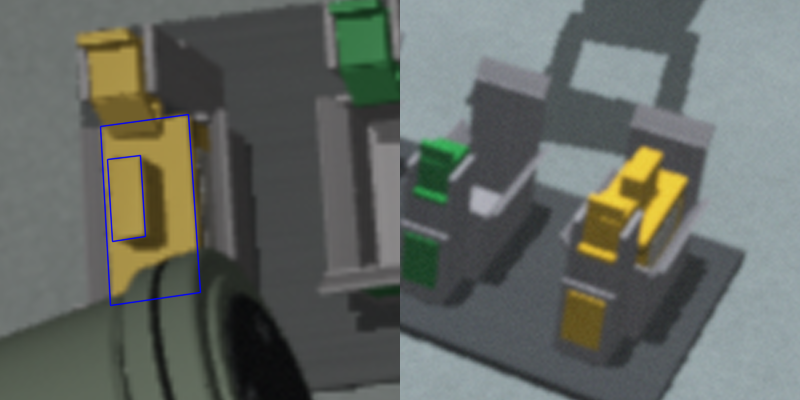

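The box top and fin match the home model (fin at (125,198)), and the latch nose overlaps the box's +x edge at (130,125). The cassette sits level, and the arm is clear. Handing in.

```bash
python3 -m jog '[[[0,0,0],0,0.45],[[0,0,0],0,0.45]]' 40|tail -3; python3 -c "
from workcell import job_done
print(job_done())"
```

```text
ee_rot: [-179.9, 4.2, 4.3]
force: [-1.3, 0.1, -0.2]
gripper_width: 40.7
the job is handed in; nothing more can be done
None
```

The yellow cassette is in the yellow slot, pressed home past the latch and released. I handed the job in at about 20 s of the 40 s, with the gripper clear; no verdict was reported.

- **Detour:** the tool tilted about 4–5° on the first carry. I set the cassette down on free bench in front of the rack, re-gripped it upright, and then carried it to the slot. Pressing it down there gave a reading of 40 N in z (about 41 N at the wrist), transmitted through the grip. That is close to the 40 N limit for the arm or gripper body, though I don't think that limit applies to a held object.
- **Latch:** pressing down peaked at about 12 N on the slope. The side force then fell from 4 N to about 0 just above the floor, as it should when the latch snaps back.
- **Home:** the cassette met the floor at TCP z = 110.6 mm, against 110.7 mm computed. In the last top picture it matches the home pose to about 1–2 mm, with the latch nose over the box top; the arm hid part of the -x end.
- **Disagreement:** the scene camera overlay was off by a few pixels throughout, so I used the top camera for positions.
- **Green cassette:** I never went near it. It was standing in place in the full top picture taken mid-job, but I did not look at it again at the end.

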